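Set and test-fire a live-catch cage trap

ROBOT

A 6-joint arm with a two-finger parallel gripper is mounted at the origin on the work surface. World frame = base frame: x ahead of the robot, y to its left, z up, the work surface at z = 0. Lengths are in mm, angles in rad, forces in N, time in s.
With the tool pointing down it reaches from about 250 to 725 mm from the base axis. Payload 9.7 kg.
Tool frame: the origin (TCP) lies midway between the tips of the shut fingers; the grasp point (between the pads) lies 19 mm behind it; y points along the fingers, x is the direction in which the jaws open and shut, and the axes are right-handed (so a half turn about y gives the same grasp; the last joint's range is limited). The gripper opens to 85 mm and grips with 20 to 120 N. Pads are 22 mm wide; open, the fingers measure 114 mm over their backs; the gripper's body (76 mm by 85 mm) begins 54 mm behind the grasp point. The pads swing forward as they close: fully open they stand 13 mm farther back than shut.
Start: joints at [1.101, 0.087, 0.176, 1.66, 0, 1.571], TCP at [248.986, 490.411, 231.284] pointing down, gripper open.
Joint ranges: [-3.13, 3.13], [-0.85, 1.81], [-1.15, 1.24], [-2.2, 2.28], [-1.44, 1.52], [-3.14, 3.14]. Speed limits (rad/s): [2.22, 2.22, 2.57, 3.14, 3.14, 3.14].

INTERFACE

Orientations are given as a rotation vector (axis times angle).
In Python, from station import observe, snapshot, camera_model, close_job, spot_in gives the robot as it stands.
- The arm moves only by the tool jog_arm, never from a script. Its argument "targets" is a list of rows, each a list of 5 numbers: the shift along the tool's x, y, z in cm, then the turn about the tool's y in rad, then the closure, from 0 (fully open) to 1 (shut). A call has 1 to 8 rows; each row is the pose to reach, as a shift and turn from the pose measured when the call began, along the tool's axes at that moment; what a row does not reach only later rows make up. A row lasts 1/10 s, in which the tool goes at most 50 mm and 8.59 degrees, less where a joint would pass 70% of its speed; a pose out of reach is approached as far as the arm can. A call with a gripper value outside its range is refused whole. The fingers move at their own pace and stop on an object; "squeeze" is the grip in N (left out, the last holds). Time passes only in rows, so rows that repeat a pose let the fingers close. It gives the time, the measured TCP pose, the force and the opening at its end, in the units of the state.
- observe(): the state, without advancing time (a new reading comes with each control period).
- snapshot(name): name is "scene" or "top" or "wrist"; returns (picture, depth): 480x640x3 uint8, red, green, blue; 480x640 float32, mm along the optical axis (not along the pixel's ray), 0 where there is no reading.
- camera_model(name): a dict with "camera_matrix" (3x3 intrinsics, pixels), "eye" and "orientation" of the camera in the world; the wrist camera has in their place "hand_eye" (4x4, takes a point from camera to tool coordinates, whose origin is the TCP and whose axes are the tool frame's). Camera axes: x right, y down, z forward; pixel columns grow to the right and rows downward; lengths in mm; the calibration is good to about 2 mm. A picture is of the moment at which its call begins: read the wrist's pose just before it. camera_model takes no time and is no camera call.
- close_job(): hands the job in, once; it reports no verdict.
Trained networks look in the newest picture that a camera, given by its name, has taken for a name from the list of things; names that differ only in an ending like _2 or _b are one class to them, and where a whole thing is asked for, a point or a joint stands for the part that bears it (a point fixed in the world has none). Each returns a list of dicts, best first, with "confidence" (0 to 1); they miss things now and then, are a little off and sometimes report something else, mostly with a low value. They report only what shows in the picture. A call takes as long as a camera call.
- spot_in(query, camera): "uv" ([column, row] in pixels, amid what is visible of it).
The state is a dict: "clock": time; "joint_positions": joint angles; "qvel": joint speeds; "tau": joint torques, N m; "tcp_pos": TCP position; "tcp_rot": TCP orientation; "force": force on the tool from outside, world axes, zero at the start; "ft_torque": the same for the moment, N m; "grip_width": finger opening in mm.
Only numpy, scipy, OpenCV 4.12 (cv2) and the standard library are available. Lean on these libraries where they do the work, as an engineer would, in place of code of your own. Each camera call takes 0.05 s, during which the arm holds its last target. There are 200 camera calls.

TASK

Test-fire the cage trap before it goes out to the storeroom: swing its setting lever over towards the door end until the sear catches, without forcing it hard against the rubber stop, and let go so that the trap stands set by itself. Then gently press the thumb pad of the trip bar so that it fires, leave the trap sprung with its door shut, and do not disturb the things lying round it.

Things in the scene. Friction and masses are not known exactly. Their poses are not given: they have to be found in the camera images.
- cage_trap: Wire live-catch cage, 400 x 140 mm, roof 152 mm above the table, clipped to a 450 x 190 mm plywood board fixed to the table. Origin: on the table under the cage, mid-width, 150 mm behind its door end. Axes: x along the cage from the door end to the rear, y across, z up. On the roof: setting lever near the door end, trip bar along the -y edge, low wire carrying handle (x 65 to 155, y 30, top z 184 mm).
- lever_axle (a point): Middle of the setting lever's axle, which runs across the cage (along its y) at roof height: in the cage's frame x -100, y 15, z 152 mm. The black grip circles it at 100 mm: in the cage's frame the grip is at x = -100 + 100 cos(0.942 + a), z = 152 + 100 sin(0.942 + a) mm, where a is the lever angle.
- lever_bar (a point): Middle of the setting lever's black grip; the point moves with the lever. The lever is an upstanding wire bail: the grip, a level bar 14 mm thick and 64 mm long, lies across the cage (along its y) between two 8 mm wire legs 90 mm apart that run down to the axle. Between the legs nothing else is within 35 mm of the grip, so that fingers can straddle or hook it from above.
- setting_lever (a joint): Lever angle, rad. 0: sprung, door shut, leaning 36 degrees from upright to the rear; grows towards the door end. Spring at the grip: 4 N at first, 7 to 8 N at the catch. The sear catches somewhere in 1.24 to 1.55 (differs on each trap). 0.025 rad later a rubber stop (stop_buffer; 2.5 N per mm more at the grip) is met; over 11 N on top of the spring (30 N at the stop) strains it. Not caught, it flies back.
- trip_pad (a point): Thumb pad (flat steel, 34 mm along the cage, 28 mm across) at the rear end of the trip bar (trip_bar), a steel strip along the roof with the sear tooth at its front end: middle of the pad's top at rest, in the cage's frame x 100, y -48, z 207 mm (fixed to the cage; the pad stands up to 6 mm before or behind it). Trap set, 2 to 4 N down and 4 to 9 mm of travel fire it; it bottoms after 18 mm. Over 30 N bends it.
- bait_jar: Amber jar with a white cap, 68 mm in diameter and 85 mm high, standing by the cage. Bystander. Origin: centre of its underside.
- film_carton: Plain cardboard carton 160 x 65 x 65 mm, lying by the cage. Bystander. Origin: centre of its underside, x along its length.
- torch: Black hand torch 125 mm long, head 40 mm across, lying by the cage. Bystander. Origin: under its middle, x towards its head.

How it is judged (in metres and radians):
On the way, in this order (a step that is already met when the one before it is completed fails the run):
1. the trap stands set: the lever is held by the sear with the robot off it (value of joint setting_lever above 1.2 rad and contact force between each of the fingers, the arm and setting_lever below 0.1 N), for 0.4 s.
2. the fingers press the trip bar (contact force between the fingers and trip_bar above 0.5 N).
3. the trap has fired: the lever is back and the door shut (value of joint setting_lever below 0.08 rad), for 0.2 s.
At the end, for the whole second after the job is handed in: After having been set, left standing by itself for 0.4 s and fired by pressing the trip bar, the trap is sprung: setting lever within 0.08 rad of 0 (door shut), and jar, carton and torch each within 20 mm of where they stood (value of joint setting_lever below 0.08 rad and distance of each of bait_jar, film_carton, torch from where it was at the start of the episode below 0.02 m); the robot touches nothing.
It fails at once if the lever is forced against its rubber stop with more than 30 N (contact force between setting_lever and stop_buffer above 30 N).
It fails at once if the trip bar is pressed with more than 30 N (contact force between the fingers and trip_bar above 30 N).
It fails at once if a bystander is pushed more than 30 mm away (distance of any of bait_jar, film_carton, torch from where it was at the start of the episode above 0.03 m).
It also fails if it takes over 67 s, if anything falls off the work surface, if the arm or the gripper's body presses on something with over 40 N, if the wrist force passes 120 N, or if a joint passes its speed limit or range.

## Working session

There is one attempt and no reset: what is moved stays moved. The work goes in short steps, Python scripts to look and compute and a tool call to move; the robot and the scene stay as the last step left them, time stands still between calls to the robot, and variables do not carry over. Pictures are saved under pics/ and viewed, about 8 in all and at most 12, crops included, and the job is handed in when it is done.

Besides the shell and the picture viewer there is one more tool, called after ">>>" as name(argument=value, ...), one argument or row to a line, values as JSON. jog_arm: Moves the arm, as the interface text tells. Its arguments: {"type":"object","properties":{"targets":{"type":"array","items":{"type":"array","items":{"type":"number"}}},"squeeze":{"type":"number"}},"required":["targets"]}

```bash
mkdir -p pics; ls
cat > h.py <<'E'
import numpy as np, cv2
from scipy.spatial.transform import Rotation as R
from station import observe, snapshot, camera_model, close_job, spot_in
def pts(name, depth):
    c=camera_model(name); K=np.array(c["camera_matrix"])
    v,u=np.mgrid[0:480,0:640]
    P=np.stack([(u-K[0,2])/K[0,0]*depth,(v-K[1,2])/K[1,1]*depth,depth],-1)
    if name=="wrist":
        o=observe(); H=np.array(c["hand_eye"]); P=P@H[:3,:3].T+H[:3,3]
        return P@R.from_rotvec(o["tcp_rot"]).as_matrix().T+np.array(o["tcp_pos"])
    O=np.array(c["orientation"]); 
    M=O if O.shape==(3,3) else R.from_rotvec(O).as_matrix()
    return P@M.T+np.array(c["eye"])
E
python3 - <<'E'
from h import *
for k,v in observe().items(): print(k,np.round(v,3))
for n in ["scene","top"]:
    print(n,camera_model(n))
    p,d=snapshot(n); cv2.imwrite(f"pics/{n}0.png",p[:,:,::-1]); np.save(f"pics/{n}0.npy",pts(n,d))
    P=pts(n,d)
    for q in ["cage_trap","lever_bar","lever_axle","trip_pad","bait_jar","film_carton","torch"]:
        for r in spot_in(q,n)[:2]:
            u,v=np.round(r["uv"]).astype(int); print(q,r["uv"],round(r["confidence"],2),P[v,u].round())
E
```

```text
pics
clock 0.0
joint_positions [ 1.101  0.087  0.175  1.66  -0.     1.571]
qvel [ 0.001  0.001 -0.001 -0.001 -0.001  0.001]
tau [-2.0000e-03 -5.2039e+01  4.6480e+01  1.6000e-02 -0.0000e+00 -0.0000e+00]
tcp_pos [248.884 490.204 230.577]
tcp_rot [-1.396 -0.856  0.858]
force [0.21  0.044 0.495]
ft_torque [ 0.033  0.035 -0.007]
grip_width 85.341
scene {'camera_matrix': array([[454.2269412 ,   0.        , 318.74349901],
       [  0.        , 454.2269412 , 240.09687292],
       [  0.        ,   0.        ,   1.        ]]), 'eye': array([541.07652242, 568.48511426, 537.46349533]), 'orientation': array([-0.18560121,  2.75226205, -1.38958295])}
cage_trap [360.7, 325.0] 0.81 [538. 206. 152.]
lever_bar [400.3, 216.1] 0.64 [486. -86. 115.]
lever_axle [360.4, 324.4] 0.82 [539. 204. 152.]
trip_pad [361.3, 324.1] 0.66 [538. 204. 152.]
trip_pad [400.3, 213.4] 0.49 [486. -89. 119.]
bait_jar [261.0, 287.9] 0.58 [691.  75.  71.]
film_carton [302.9, 237.1] 0.89 [651. -74.  63.]
torch [453.3, 346.2] 0.88 [406. 123.  40.]
top {'camera_matrix': array([[435.9455071 ,   0.        , 318.11700938],
       [  0.        , 435.9455071 , 240.35475312],
       [  0.        ,   0.        ,   1.        ]]), 'eye': array([500.61506828,  29.48174776, 899.86430234]), 'orientation': array([-2.11694984,  2.15732683, -0.08196636])}
cage_trap [327.9, 281.4] 0.76 [526.  50.  13.]
lever_bar [379.4, 299.9] 0.89 [486. -51.  16.]
lever_axle [324.8, 281.7] 0.78 [524.  56.  12.]
trip_pad [325.8, 276.6] 0.66 [534.  54.  13.]
bait_jar [331.0, 198.6] 0.55 [679.  40.  86.]
film_carton [416.1, 219.7] 0.67 [ 639. -123.   63.]
torch [313.5, 347.1] 0.87 [398.  79.  36.]
```

View pictures.

View pics/scene0.png

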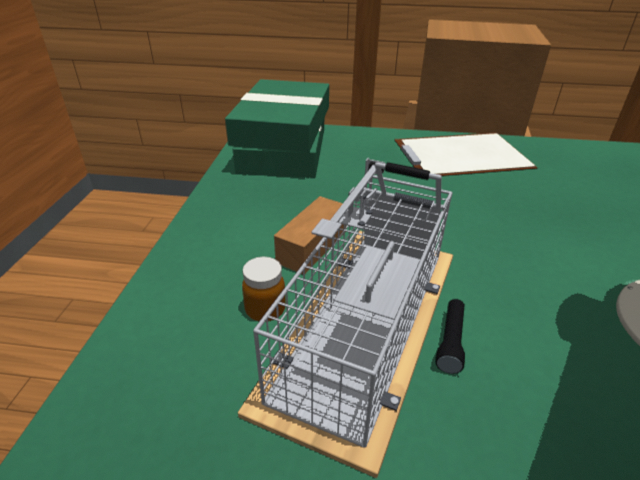

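View pics/top0.png

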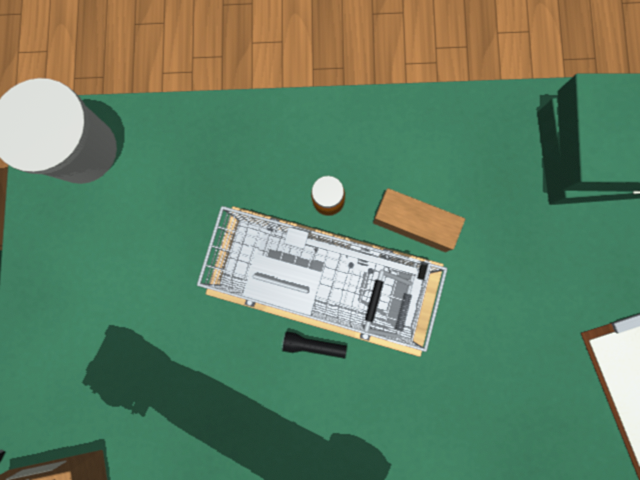

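Run:
```python
from h import *
from scipy.optimize import least_squares
for n in ["top","scene"]:
    P=np.load(f"pics/{n}0.npy").reshape(-1,3)
    b=(P[:,0]>300)&(P[:,0]<680)&(P[:,1]>-220)&(P[:,1]<330)
    r=P[b&(P[:,2]>146)&(P[:,2]<157)]; (c,s,a)=cv2.minAreaRect(r[:,:2].astype(np.float32)); print(n,"roof",len(r),np.round(c,1),np.round(s,1),round(a,2))
    q=cv2.boxPoints(((c),s,a)); print(q.round(1).tolist(), np.median(r[:,2]))
    pl=P[b&(P[:,2]>6)&(P[:,2]<20)&(P[:,0]<620)]
    # pad & grip
    h=P[b&(P[:,2]>198)&(P[:,2]<245)]
    if len(h):
        k=cv2.kmeans(h[:,:2].astype(np.float32),2,None,(3,50,.1),5,0)[1].ravel()
        for i in (0,1): g=h[k==i]; print("hi",len(g),g.mean(0).round(1),g.min(0).round(1),g.max(0).round(1))
# pixel->plane cross checks
def proj(n,uv,z):
    c=camera_model(n);K=np.array(c["camera_matrix"]);M=R.from_rotvec(c["orientation"]).as_matrix();e=np.array(c["eye"])
    d=M@np.linalg.inv(K)@np.array([uv[0],uv[1],1]);return (e+d*(z-e[2])/d[2]).round(1)
print("pad",proj("top",(297,238),207),proj("scene",(327,228),207))
print("grip",proj("top",(375,300),233),proj("scene",(408,170),233))
for uv in [(223,207),(446,268),(428,352),(199,286)]: print("roofc",proj("top",uv,152))
for uv in [(259,333),(374,378),(451,191),(369,161)]: print("roofc s",proj("scene",uv,152))
```

```text
top roof 6148 [530.4  59.3] [405.2 145.1] 73.27
[[402.6000061035156, -113.9000015258789], [541.5, -155.60000610351562], [658.2000122070312, 232.5], [519.2000122070312, 274.20001220703125]] 154.34446150447383
hi 1250 [515.6 -41.7 218.2] [ 436.4 -116.9  198. ] [569.6   8.  242.3]
hi 663 [583.7  71.5 205.4] [560.    4.7 198.8] [608.4 113.7 211.5]
scene roof 8442 [531.3  59.7] [405.4 145.1] 73.28
[[403.5, -113.5999984741211], [542.5, -155.39999389648438], [659.0999755859375, 232.89999389648438], [520.0999755859375, 274.70001220703125]] 153.26341314948783
hi 595 [585.8  77.3 204.3] [562.7   7.8 198. ] [609.5 115.6 207.9]
hi 1006 [508.3 -30.8 221.4] [ 437.5 -118.   198. ] [569.4  11.  240. ]
pad [590.3  94.  207. ] [590.3  97.5 207. ]
grip [490.  -25.4 233. ] [488.5 -25.7 233. ]
roofc [655.4 229.6 152. ]
roofc [ 540.6 -153.5  152. ]
roofc [ 402.  -116.9  152. ]
roofc [517.4 270.1 152. ]
roofc s [649.9 233.3 152. ]
roofc s [520.5 276.1 152. ]
roofc s [ 404.8 -118.1  152. ]
roofc s [ 546.1 -209.6  152. ]
```

```bash
cat >> h.py <<'E'
O=np.array([516.5,11.6,0.]); EX=np.array([.2877,.9577,0]); EY=np.array([-.9577,.2877,0])
def w(c): return O+c[0]*EX+c[1]*EY+np.array([0,0,c[2]])
def cage():
    o=observe(); p=np.array(o["tcp_pos"])-O; return np.round([p@EX,p@EY,p[2]],1)
def rows(*cs):
    o=observe(); T=R.from_rotvec(o["tcp_rot"]).as_matrix()
    return [((w(c)-np.array(o["tcp_pos"]))@T/10).round(2).tolist() for c in cs]
def F(): f=np.array(observe()["force"]); return np.round([f@EX,f@EY,f[2]],1)
def arc(a): t=.942+a; return np.array([-100+100*np.cos(t),15,152+100*np.sin(t)])
E
python3 - <<'E'
from h import *
o=observe(); T=R.from_rotvec(o["tcp_rot"]).as_matrix(); print(T.round(3))
x=T[:,0]; print("turn about y to put x on ±EY:",[np.arctan2(np.cross(x,s*EY)@T[:,1],x@(s*EY)).round(3) for s in (1,-1)])
print(cage(), rows([0,15,262],[0,15,218]))
E
```

```text
[[ 0.453  0.    -0.892]
 [ 0.892  0.     0.453]
 [ 0.    -1.     0.   ]]
turn about y to put x on ±EY: [np.float64(-1.749), np.float64(1.393)]
[381.6 393.9 231.3] [[-30.85, -3.07, -44.05], [-30.85, 1.33, -44.05]]
```

>>> jog_arm(
  targets=[
    [0,-4,0,0,1],
    [-30.8,-4,-44,1.393,1],
    [-30.8,-4,-44,1.393,1],
    [-30.8,-4,-44,1.393,1],
    [-30.8,-4,-44,1.393,1],
    [-30.8,-4,-44,1.393,1],
    [-30.8,-4,-44,1.393,1],
    [-30.8,-4,-44,1.393,1],
  ],
  squeeze=40,
)

```text
clock: 1.6
tcp_pos: [414.3, 179.8, 271.6]
tcp_rot: [-1.57, -0.036, 0.035]
force: [1.1, 1.1, -0.1]
grip_width: -0.1
```

```bash
cat > s.py <<'E'
from h import *
o=observe(); T=R.from_rotvec(o["tcp_rot"]).as_matrix(); x=T[:,0]
print("t",o["clock"],"cage",cage(),"F",F(),"turn",np.arctan2(np.cross(x,-EY)@T[:,1],-x@EY).round(3),"w",o["grip_width"],"down",T[2,1].round(4),"j",np.round(o["joint_positions"],2))
import sys
for a in sys.argv[1:]: print(a, rows(eval(a)))
E
python3 s.py "[0,15,262]"
```

```text
t 1.6 cage [131.6 146.3 271.6] F [ 1.3 -0.7 -0.1] turn 0.337 w -0.06810284825004899 down -1.0 j [ 0.41 -0.13  0.04  1.74  0.    1.94]
[0,15,262] [[8.04, 0.96, -16.76]]
```

>>> jog_arm(
  targets=[
    [8.0,0.5,-16.8,0.337,1],
    [8.0,0.5,-16.8,0.337,1],
    [8.0,0.5,-16.8,0.337,1],
    [8.0,0.5,-16.8,0.337,1],
    [8.0,0.5,-16.8,0.337,1],
    [8.0,0.5,-16.8,0.337,1],
    [8.0,0.5,-16.8,0.337,1],
  ],
)

```text
clock: 2.3
tcp_pos: [501.5, 16.2, 266.8]
tcp_rot: [-1.558, 0.228, -0.229]
force: [-0.5, -0.0, 0.3]
grip_width: 0.1
```

```bash
python3 s.py "[0,15,217]" "[-15,15,217]"
python3 - <<'E'
from h import *
p,d=snapshot("wrist"); cv2.imwrite("pics/w1.png",p[:,:,::-1])
p,d=snapshot("scene"); cv2.imwrite("pics/s1.png",cv2.resize(p[100:340,250:570,::-1],(640,480)))
E
```

```text
t 2.3 cage [1.000e-01 1.570e+01 2.668e+02] F [-0.2  0.4  0.3] turn 0.0 w 0.1207365828298028 down -1.0 j [ 0.03 -0.01  0.14  1.73  0.    1.89]
[0,15,217] [[0.07, 4.98, -0.01]]
[-15,15,217] [[0.07, 4.98, -1.51]]
```

View pics/w1.png

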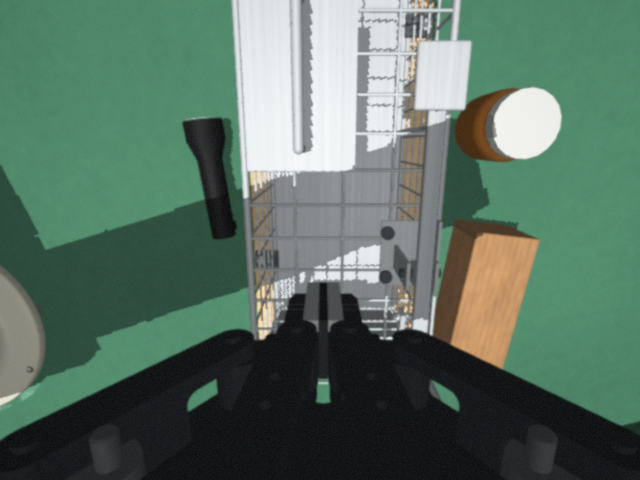

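>>> jog_arm(
  targets=[
    [0,2.5,0,0,1],
    [0,5,0,0,1],
    [0,5,-0.8,0,1],
    [0,5,-1.6,0,1],
    [0,5,-2.0,0,1],
    [0,5,-2.0,0,1],
  ],
)

```text
clock: 3.0
tcp_pos: [496.0, -3.1, 218.4]
tcp_rot: [-1.558, 0.226, -0.231]
force: [0.1, 0.2, -0.3]
grip_width: 0.3
```

```bash
python3 s.py
python3 - <<'E'
from h import *
for a in (0,.15,.3,.45,.6,.75,.9,1.05,1.2): print(a,(arc(a)+[18,0,-16]).round(1))
E
```

```text
t 3.0 cage [-20.   15.4 218.4] F [ 0.2 -0.  -0.3] turn 0.001 w 0.33567822026669325 down -1.0 j [-0.01 -0.05  0.01  1.63  0.    1.86]
0 [-23.2  15.  216.9]
0.15 [-35.9  15.  224.8]
0.3 [-49.7  15.  230.6]
0.45 [-64.2  15.  234.4]
0.6 [-79.1  15.  236. ]
0.75 [-94.1  15.  235.3]
0.9 [-108.8   15.   232.3]
1.05 [-122.9   15.   227.3]
1.2 [-136.1   15.   220.1]
```

>>> jog_arm(
  targets=[
    [0,0,-0.5,0,1],
    [0,-0.6,-1.6,0,1],
    [0,-1.2,-3.0,0,1],
    [0,-1.6,-4.4,0,1],
    [0,-1.75,-5.9,0,1],
    [0,-1.75,-5.9,0,1],
  ],
)

```text
clock: 3.6
tcp_pos: [479.5, -60.2, 237.5]
tcp_rot: [-1.556, 0.224, -0.234]
force: [2.4, 5.7, 5.5]
grip_width: 0.4
```

```bash
python3 s.py
python3 - <<'E'
from h import *
p,d=snapshot("scene"); cv2.imwrite("pics/s2.png",cv2.resize(p[80:320,250:570,::-1],(640,480)))
E
```

```text
t 3.6 cage [-79.4  14.8 237.5] F [ 6.1 -0.6  5.5] turn -0.0 w 0.3739191546645972 down -1.0 j [-0.13 -0.08  0.02  1.66  0.    1.74]
```

View pics/s2.png

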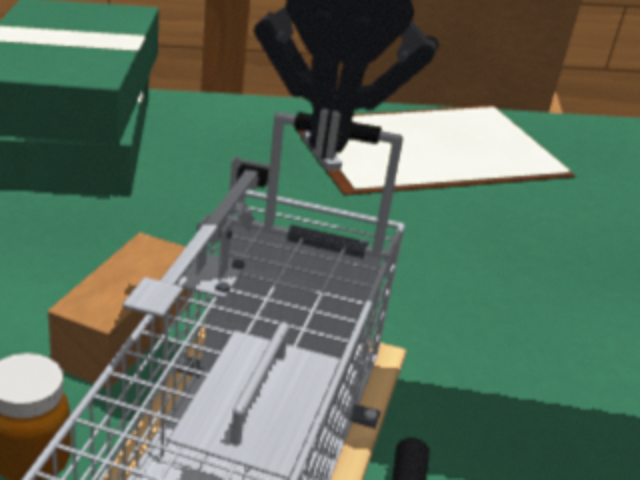

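>>> jog_arm(
  targets=[
    [0,0,-0.8,0,1],
    [0,0,-1.5,0,1],
    [0,0.35,-2.9,0,1],
    [0,0.85,-4.3,0,1],
    [0,1.3,-5.2,0,1],
    [0,1.3,-5.2,0,1],
  ],
)

```text
clock: 4.25
tcp_pos: [464.9, -109.4, 224.1]
tcp_rot: [-1.555, 0.224, -0.235]
force: [3.3, 6.2, 4.1]
grip_width: 0.2
```

```bash
python3 s.py;  python3 - <<'E'
from h import *
for a in np.arange(1.15,1.6,.03): print(round(a,2),(arc(a)+[18,0,-14.5]).round(1))
E
```

```text
t 4.25 cage [-130.7   14.6  224.1] F [ 6.9 -1.3  4.1] turn -0.001 w 0.15529928475495383 down -1.0 j [-0.23 -0.09 -0.02  1.64  0.    1.63]
1.15 [-131.8   15.   224.2]
1.18 [-134.4   15.   222.7]
1.21 [-136.9   15.   221.1]
1.24 [-139.4   15.   219.4]
1.27 [-141.8   15.   217.6]
1.3 [-144.2   15.   215.8]
1.33 [-146.5   15.   213.9]
1.36 [-148.8   15.   211.9]
1.39 [-151.    15.   209.9]
1.42 [-153.1   15.   207.8]
1.45 [-155.2   15.   205.6]
1.48 [-157.2   15.   203.4]
1.51 [-159.2   15.   201.1]
1.54 [-161.    15.   198.8]
1.57 [-162.8   15.   196.4]
1.6 [-164.6   15.   193.9]
```

>>> jog_arm(
  targets=[
    [0,0.15,-0.35,0,1],
    [0,0.3,-0.6,0,1],
    [0,0.5,-0.87,0,1],
    [0,0.5,-0.87,0,1],
  ],
)

```text
clock: 4.65
tcp_pos: [462.8, -117.0, 219.5]
tcp_rot: [-1.554, 0.223, -0.235]
force: [1.3, 5.5, 3.4]
grip_width: -0.1
```

>>> jog_arm(
  targets=[
    [0,0.18,-0.25,0,1],
    [0,0.18,-0.25,0,1],
  ],
)

```text
clock: 4.85
tcp_pos: [462.5, -118.4, 218.2]
tcp_rot: [-1.553, 0.222, -0.235]
force: [1.6, 5.8, 4.4]
grip_width: -0.0
```

```bash
cat >> s.py <<'E'
c=cage(); a=np.arctan2(c[2]+14.5-152,c[0]-18+100)-.942; f=F(); print("a~",a.round(3),"Ft",(f[0]*np.sin(a+.942)-f[2]*np.cos(a+.942)).round(2))
E
python3 s.py
```

```text
t 4.85 cage [-140.1   14.3  218.2] F [6.  0.1 4.4] turn 0.0 w -0.010798429252825004 down -0.9999 j [-0.25 -0.1  -0.03  1.63  0.01  1.61]
a~ 1.253 Ft 7.44
```

>>> jog_arm(
  targets=[
    [0,0.15,-0.2,0,1],
    [0,0.15,-0.2,0,1],
  ],
)

```text
clock: 5.05
tcp_pos: [462.3, -119.4, 217.2]
tcp_rot: [-1.551, 0.221, -0.235]
force: [1.9, 5.8, 4.2]
grip_width: 0.0
```

>>> jog_arm(
  targets=[
    [0,0.16,-0.2,0,1],
    [0,0.16,-0.2,0,1],
  ],
)

```text
clock: 5.25
tcp_pos: [462.2, -120.3, 216.1]
tcp_rot: [-1.55, 0.22, -0.236]
force: [1.4, 5.5, 4.1]
grip_width: 0.1
```

```bash
python3 s.py
```

```text
t 5.25 cage [-142.    14.1  216.1] F [5.7 0.2 4.1] turn 0.001 w 0.08521097891572858 down -0.9999 j [-0.26 -0.1  -0.04  1.62  0.01  1.6 ]
a~ 1.281 Ft 7.02
```

>>> jog_arm(
  targets=[
    [0,0.2,-0.25,0,1],
    [0,0.3,-0.38,0,1],
    [0,0.3,-0.38,0,1],
  ],
)

```text
clock: 5.55
tcp_pos: [461.5, -123.0, 213.7]
tcp_rot: [-1.549, 0.219, -0.236]
force: [1.2, 5.1, 4.9]
grip_width: 0.4
```

>>> jog_arm(
  targets=[
    [0,0.2,-0.2,0,1],
    [0,0.3,-0.35,0,1],
    [0,0.3,-0.35,0,1],
  ],
)

```text
clock: 5.85
tcp_pos: [461.0, -125.5, 211.1]
tcp_rot: [-1.548, 0.218, -0.236]
force: [1.7, 5.8, 4.7]
grip_width: 0.2
```

```bash
python3 s.py
```

```text
t 5.85 cage [-147.3   13.8  211.1] F [6.  0.1 4.7] turn 0.002 w 0.15696468187037124 down -0.9999 j [-0.27 -0.1  -0.05  1.61  0.01  1.59]
a~ 1.355 Ft 7.61
```

>>> jog_arm(
  targets=[
    [0,0.2,-0.2,0,1],
    [0,0.3,-0.32,0,1],
    [0,0.3,-0.32,0,1],
  ],
)

```text
clock: 6.15
tcp_pos: [460.5, -127.6, 208.6]
tcp_rot: [-1.547, 0.217, -0.236]
force: [1.7, 6.4, 3.7]
grip_width: -0.2
```

>>> jog_arm(
  targets=[
    [0,0.2,-0.2,0,1],
    [0,0.3,-0.3,0,1],
    [0,0.3,-0.3,0,1],
  ],
)

```text
clock: 6.45
tcp_pos: [460.2, -129.3, 206.3]
tcp_rot: [-1.545, 0.216, -0.237]
force: [1.8, 7.1, 5.1]
grip_width: 0.1
```

```bash
python3 s.py
```

```text
t 6.45 cage [-151.1   13.3  206.3] F [7.3 0.4 5.1] turn 0.003 w 0.058821427582958566 down -0.9998 j [-0.28 -0.1  -0.06  1.6   0.02  1.58]
a~ 1.416 Ft 8.76
```

>>> jog_arm(
  targets=[
    [0,0.2,-0.22,0,1],
    [0,0.25,-0.3,0,1],
    [0,0.25,-0.3,0,1],
  ],
)

```text
clock: 6.75
tcp_pos: [460.1, -130.5, 204.7]
tcp_rot: [-1.543, 0.214, -0.237]
force: [1.6, 11.6, 7.2]
grip_width: -0.2
```

```bash
python3 s.py
```

```text
t 6.75 cage [-152.3   13.1  204.7] F [11.6  1.9  7.2] turn 0.004 w -0.163054609682881 down -0.9998 j [-0.29 -0.1  -0.07  1.6   0.02  1.57]
a~ 1.437 Ft 13.22
```

>>> jog_arm(
  targets=[
    [0,-0.15,0.15,0,1],
    [0,-0.3,0.35,0,1],
    [0,-0.5,0.6,0,1],
    [0,-0.5,0.6,0,1],
  ],
)

```text
clock: 7.15
tcp_pos: [461.8, -124.6, 209.9]
tcp_rot: [-1.543, 0.214, -0.236]
force: [0.3, -0.1, -0.3]
grip_width: 0.1
```

```bash
python3 s.py
```

```text
t 7.15 cage [-146.2   13.2  209.9] F [-0.  -0.3 -0.3] turn 0.005 w 0.11766297154176422 down -0.9998 j [-0.27 -0.1  -0.05  1.61  0.02  1.58]
a~ 1.354 Ft -0.2
```

>>> jog_arm(
  targets=[
    [0,-0.6,1.2,0,1],
    [0,-2,3,0,1],
    [0,-5,6,0,1],
    [0,-5.5,10,0,1],
    [0,-5.5,10,0,1],
    [0,-5.5,10,0,1],
  ],
)

```text
clock: 7.75
tcp_pos: [489.4, -28.4, 266.7]
tcp_rot: [-1.544, 0.212, -0.235]
force: [0.2, -0.3, 0.1]
grip_width: 0.0
```

```bash
python3 s.py "[100,-48,255]"
python3 - <<'E'
from h import *
p,d=snapshot("scene"); cv2.imwrite("pics/s3.png",cv2.resize(p[80:320,250:570,::-1],(640,480)))
E
```

```text
t 7.75 cage [-46.1  14.4 266.7] F [-0.2 -0.3  0.1] turn 0.007 w 0.006047341498488902 down -0.9998 j [-0.07 -0.06  0.1   1.71  0.01  1.79]
[100,-48,255] [[6.32, 1.5, 14.54]]
a~ 0.358 Ft -0.22
```

View pics/s3.png

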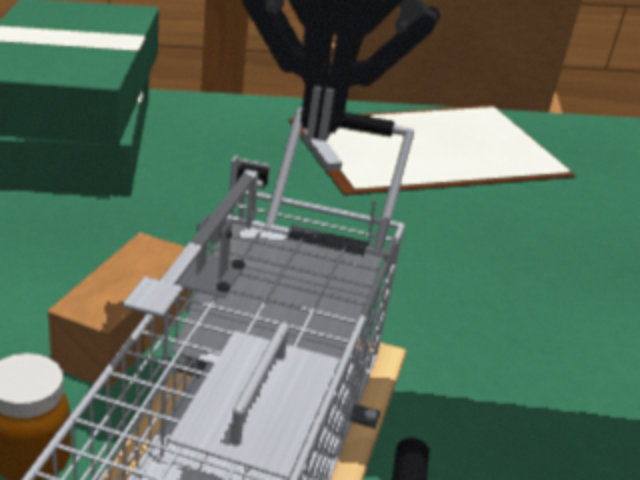

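The lever leans towards the door end with the fingers clear of it, so the trap stands set. Next is the exact pad position.

Run:
```python
from h import *
for n in ("top","scene"):
    P=np.load(f"pics/{n}0.npy").reshape(-1,3)-O
    c=np.stack([P@EX,P@EY,P[:,2]],1)
    m=(abs(c[:,0]-100)<40)&(abs(c[:,1]+48)<30)&(c[:,2]>202)&(c[:,2]<213); q=c[m]
    # wide part only
    wd=q[abs(q[:,1]+48)>8]
    print(n,len(q),q.mean(0).round(1),"wide",wd.min(0).round(1),wd.max(0).round(1),np.median(q[:,2]))
```

```text
top 445 [ 96.3 -47.2 206.6] wide [ 84.8 -61.  204. ] [118.3 -33.2 210.4] 206.9368337733929
scene 404 [101.4 -47.5 205.6] wide [ 85.  -61.7 202.1] [118.9 -34.  207.5] 205.94013559556342
```

>>> jog_arm(
  targets=[
    [0,0,4,0,1],
    [3,0.5,8,0,1],
    [6.3,1.0,12.5,0,1],
    [6.3,1.0,14.5,0,1],
    [6.3,1.0,14.5,0,1],
    [6.3,1.0,14.5,0,1],
  ],
)

```text
clock: 8.4
tcp_pos: [590.6, 91.7, 259.0]
tcp_rot: [-1.545, 0.215, -0.235]
force: [-0.4, 0.2, 0.4]
grip_width: 0.4
```

>>> jog_arm(
  targets=[
    [0,1.5,0.2,0,1],
    [0,3,0.2,0,1],
    [0,4.3,0.2,0,1],
    [0,4.3,0.2,0,1],
  ],
)

```text
clock: 8.8
tcp_pos: [590.6, 92.5, 214.7]
tcp_rot: [-1.545, 0.218, -0.234]
force: [-0.0, 0.5, 0.5]
grip_width: -0.1
```

```bash
python3 s.py
python3 - <<'E'
from h import *
p,d=snapshot("scene"); cv2.imwrite("pics/s4.png",cv2.resize(p[80:320,250:570,::-1],(640,480)))
E
```

```text
t 8.8 cage [ 98.8 -47.7 214.7] F [0.4 0.2 0.5] turn 0.003 w -0.12374158061197381 down -0.9999 j [0.15 0.18 0.25 1.62 0.01 2.01]
a~ -0.538 Ft -0.3
```

View pics/s4.png

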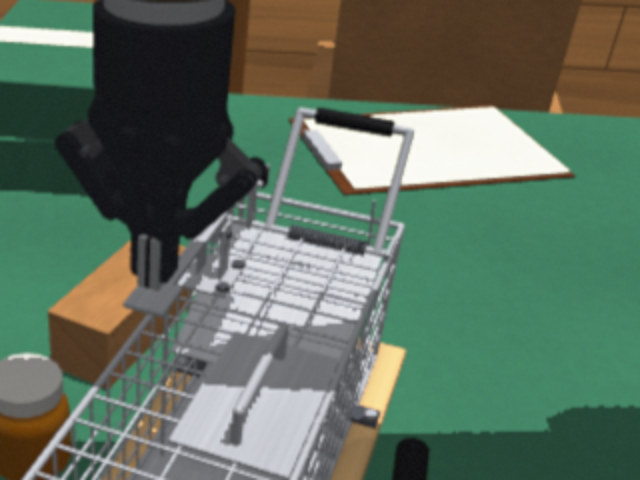

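The trap is still set and the fingertips are just over the pad, at about (152,285) in the crop. I'll press gently.

>>> jog_arm(
  targets=[
    [0,0.4,0.2,0,1],
    [0,0.8,0.2,0,1],
    [0,1.1,0.2,0,1],
    [0,1.1,0.2,0,1],
  ],
)

```text
clock: 9.25
tcp_pos: [591.9, 94.8, 205.6]
tcp_rot: [-1.545, 0.216, -0.236]
force: [0.6, 0.3, 2.2]
grip_width: -0.0
```

>>> jog_arm(
  targets=[
    [0,0.2,0,0,1],
    [0,0.4,0,0,1],
    [0,0.4,0,0,1],
  ],
)

```text
clock: 9.55
tcp_pos: [591.9, 94.8, 201.3]
tcp_rot: [-1.545, 0.216, -0.236]
force: [0.5, 0.5, 0.4]
grip_width: 0.1
```

```bash
python3 s.py
python3 - <<'E'
from h import *
p,d=snapshot("scene"); cv2.imwrite("pics/s5.png",cv2.resize(p[80:320,250:570,::-1],(640,480)))
for r in spot_in("lever_bar","scene")[:1]: print(r)
E
```

```text
t 9.55 cage [101.4 -48.3 201.3] F [ 0.6 -0.3  0.4] turn 0.003 w 0.053193567935736326 down -0.9998 j [0.15 0.18 0.22 1.6  0.01 2.01]
a~ -0.607 Ft -0.18
{'uv': [402.5, 212.6], 'confidence': 0.56}
```

View pics/s5.png

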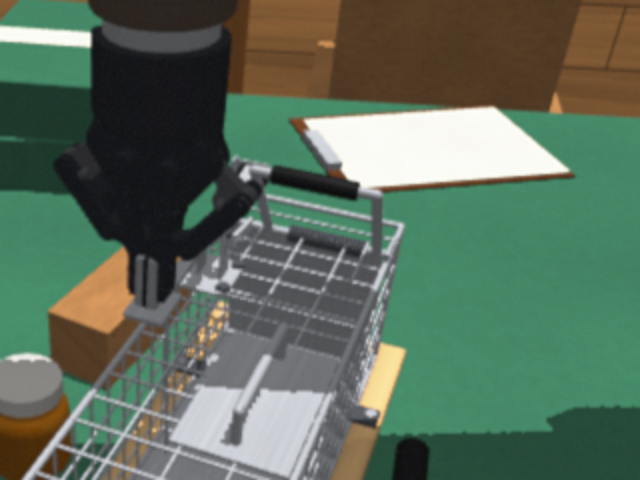

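It has fired: the grip is back at (315,182) in the crop. I'll withdraw straight up.

>>> jog_arm(
  targets=[
    [0,-0.5,0,0,1],
    [0,-2,0,0,1],
    [0,-5,0,0,1],
    [0,-9,0,0,1],
    [0,-9,0,0,1],
    [0,-9,0,0,1],
    [0,-9,0,0,1],
    [0,-9,0,0,1],
  ],
)

```text
clock: 10.45
tcp_pos: [590.3, 93.7, 290.1]
tcp_rot: [-1.545, 0.218, -0.234]
force: [-0.3, 0.6, 0.1]
grip_width: 0.1
```

```bash
python3 s.py
python3 - <<'E'
from h import *
p,d=snapshot("scene"); cv2.imwrite("pics/s6.png",p[:,:,::-1])
p0=cv2.imread("pics/scene0.png")[:,:,::-1]; P0=np.load("pics/scene0.npy"); P=pts("scene",d)
for q in ["bait_jar","film_carton","torch"]:
    r=spot_in(q,"scene"); print(q,r[:1])
q=P.reshape(-1,3)-O; c=np.stack([q@EX,q@EY,q[:,2]],1)
g=c[(abs(c[:,1]-15)<28)&(c[:,0]<0)&(c[:,0]>-200)&(c[:,2]>195)&(c[:,2]<245)]
print("grip pts",len(g),np.median(g,0).round(1),"expected at a=0",arc(0).round(1))
E
```

```text
t 10.45 cage [ 99.9 -47.1 290.1] F [0.4 0.5 0.1] turn 0.003 w 0.07749734768513185 down -0.9999 j [0.15 0.22 0.45 1.78 0.01 2.01]
a~ -0.244 Ft 0.18
bait_jar [{'uv': [259.4, 289.8], 'confidence': 0.78}]
film_carton [{'uv': [305.1, 241.0], 'confidence': 0.65}]
torch [{'uv': [452.9, 344.7], 'confidence': 0.57}]
grip pts 395 [-36.9  15.7 235.2] expected at a=0 [-41.2  15.  232.9]
```

View pics/s6.png

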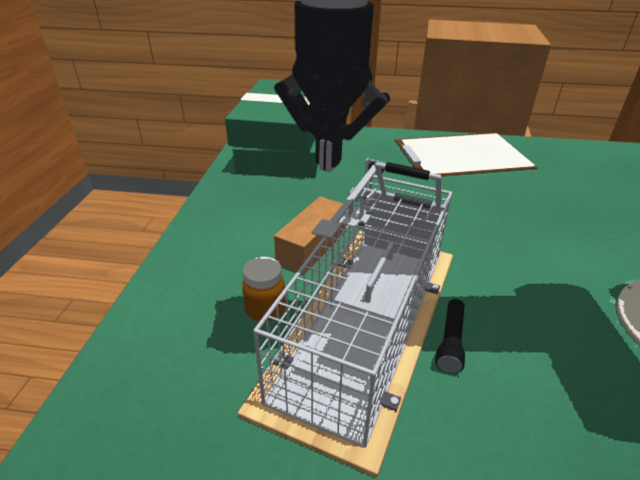

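The lever is at (407,170), as it was at the start. The jar, carton and torch haven't moved, and the robot is clear of everything.

```bash
python3 -c "from station import close_job; print(close_job())"
```

```text
the job is handed in; nothing more can be done
None
```

I set the trap, let it stand by itself, fired it from the thumb pad and handed the job in at about 10.5 s. `close_job` gives no verdict.

- **Setting:** I pushed the lever over with the shut fingers until the tangential force at the grip rose from about 7–9 N to 13 N, at about 1.44 rad. That is roughly 5 N on the rubber stop. When I backed off, the wrist force fell to zero, and pictures taken before and just after moving to the pad showed the lever still over at the door end.
- **Firing:** I pressed the pad down to about 6 mm below rest. The last reading before it fired was 2.2 N, and the picture then showed the lever back.
- **Last checks:**
  - The grip points are at cage x -37, z 235 mm, against -41 and 233 mm expected at angle 0. They are on the surface facing the camera, and the lever looks just as it did at the start.
  - The jar, carton and torch are within about 4 pixels of where they were, which is network scatter.
  - The force on the tool is near zero, with the fingers about 80 mm above the pad.

No check failed or disagreed. I judged the door to be shut from the lever's position, not by looking at the door itself.

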